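Load three button loggers into the reader tray, one per working well

TASK

Load the three round button loggers into the reader tray for reading, one in each of three wells: slide each along the deck onto a well's pad without picking it up, and press it down gently until it is fully home on its stop. One of the four pads is seized and only pressing tells which: do not force it (a light push of 10 to 20 N is enough for a good one), slide that logger on to another well instead. Leave the vial, the thermometer and the tape roll beside the tray where they are.

Things in the scene. Friction and masses are not known exactly. Their poses are not given: they have to be found in the camera images.
- reader_tray: flat grey reader tray fixed to the table, 170 mm (its x, away from the robot) by 236 mm (its y), deck 26 mm above its underside, with a rim 5 mm wide and 5 mm high round the deck; origin at the centre of its underside. The four wells lie in a row at tray x = +0.040. A logger fully home stands 3 mm above the deck.
- well_1 (a point): centre of the mouth of well 1 (of 4, numbered from the tray's -y end), at deck height. Round, 44 mm across; the next is 52 mm on along the tray's y. Closed by a metal contact pad that starts flush with the deck, so loggers slide over it. A working pad has a friction brake (under 10 N): pressed, it sinks 13 mm to its stop and stays. The seized pad looks alike and does not move.
- well_2 (a point): centre of the mouth of well 2 (of 4, numbered from the tray's -y end), at deck height. Round, 44 mm across; the next is 52 mm on along the tray's y. Closed by a metal contact pad that starts flush with the deck, so loggers slide over it. A working pad has a friction brake (under 10 N): pressed, it sinks 13 mm to its stop and stays. The seized pad looks alike and does not move.
- well_3 (a point): centre of the mouth of well 3 (of 4, numbered from the tray's -y end), at deck height. Round, 44 mm across; the next is 52 mm on along the tray's y. Closed by a metal contact pad that starts flush with the deck, so loggers slide over it. A working pad has a friction brake (under 10 N): pressed, it sinks 13 mm to its stop and stays. The seized pad looks alike and does not move.
- well_4 (a point): centre of the mouth of well 4 (of 4, numbered from the tray's -y end), at deck height. Round, 44 mm across; the next is 52 mm on along the tray's y. Closed by a metal contact pad that starts flush with the deck, so loggers slide over it. A working pad has a friction brake (under 10 N): pressed, it sinks 13 mm to its stop and stays. The seized pad looks alike and does not move.
- logger_1: button temperature logger: flat round white disc with a dark band round its edge, 34 mm across, 16 mm thick, 40 g; origin at the centre of its underside, z up. At the start it lies flat on the tray's deck, in front of the row of wells. The three loggers are alike.
- logger_2: button temperature logger: flat round white disc with a dark band round its edge, 34 mm across, 16 mm thick, 40 g; origin at the centre of its underside, z up. At the start it lies flat on the tray's deck, in front of the row of wells. The three loggers are alike.
- logger_3: button temperature logger: flat round white disc with a dark band round its edge, 34 mm across, 16 mm thick, 40 g; origin at the centre of its underside, z up. At the start it lies flat on the tray's deck, in front of the row of wells. The three loggers are alike.
- vial_near: small capped glass vial standing behind the tray, 21 mm across, 55 mm high; origin at the centre of its underside; bystander
- thermo_logger: white box-shaped thermometer lying behind the tray, 56 x 95 x 20 mm; origin at the centre of its underside; bystander
- tape_roll: roll of black tape lying at the +y side of the tray, 62 mm across, 19 mm high; origin at the centre of its underside; bystander
Mind the look-alikes: they are no part of the job. Leave any blue look-alike of the logger_2 alone.

How it is judged:
At the end, for the whole second after the job is handed in: Each of the three loggers sits in a well of its own, centre within 8 mm of the well's centre, lying flat (tilt under 0.1 rad), its underside 9 to 15.5 mm above the tray's underside (13 mm is fully home), and at rest (z of logger_1 in the frame of reader_tray between 0.009 and 0.0155 m and angle between each of logger_1, logger_2, logger_3's own z axis and vertical below 0.1 rad and linear speed of each of logger_1, logger_2, logger_3 below 0.01 m/s and (horizontal distance between logger_1 and well_1 below 0.008 m or horizontal distance between logger_1 and well_2 below 0.008 m or horizontal distance between logger_1 and well_3 below 0.008 m or horizontal distance between logger_1 and well_4 below 0.008 m) and z of logger_2 in the frame of reader_tray between 0.009 and 0.0155 m and (horizontal distance between logger_2 and well_1 below 0.008 m or horizontal distance between logger_2 and well_2 below 0.008 m or horizontal distance between logger_2 and well_3 below 0.008 m or horizontal distance between logger_2 and well_4 below 0.008 m) and z of logger_3 in the frame of reader_tray between 0.009 and 0.0155 m and (horizontal distance between logger_3 and well_1 below 0.008 m or horizontal distance between logger_3 and well_2 below 0.008 m or horizontal distance between logger_3 and well_3 below 0.008 m or horizontal distance between logger_3 and well_4 below 0.008 m)); the robot touches nothing.
It fails at once if a logger is pressed or squeezed by the fingers harder than 80 N (contact force between the fingers and logger_1 above 80 N or contact force between the fingers and logger_2 above 80 N or contact force between the fingers and logger_3 above 80 N).
It fails at once if a logger is lifted more than 25 mm off the deck, or leaves the deck (z of any of logger_1, logger_2, logger_3 in the frame of reader_tray above 0.051 m or z of any of logger_1, logger_2, logger_3 in the frame of reader_tray below 0.004 m).
It fails at once if the vial, the thermometer or the tape roll is moved more than 25 mm, or the vial is knocked over (distance of any of vial_near, thermo_logger, tape_roll from where it was at the start of the episode above 0.025 m or angle between vial_near's own z axis and vertical above 0.5 rad).
It also fails if it takes over 72 s, if anything falls off the work surface, if the arm or the gripper's body presses on something with over 40 N, if the wrist force passes 120 N, or if a joint passes its speed limit or range.

ROBOT

A 7-joint arm with a two-finger parallel gripper is mounted at the origin on a cart in front of the work surface, level with it; the furniture and walls round the work are solid. World frame = base frame: x ahead of the robot, y to its left, z up, the work surface at z = 0. Lengths are in m, angles in rad, forces in N, time in s.
With the tool pointing down it reaches from about 0.425 to 0.925 m from the base axis. Payload 6.8 kg.
Tool frame: the origin (TCP) lies midway between the tips of the shut fingers; the grasp point (between the pads) lies 19 mm behind it (bot.hold_point_z is the distance from the TCP to the grasp point, in m); z points along the fingers, y is the line along which they close (so a half turn about z gives the same grasp; the last joint's range is limited). The gripper opens to 85 mm and grips with 20 to 120 N. Pads are 22 mm wide; open, the fingers measure 114 mm over their backs; the gripper's body (76 mm by 85 mm) begins 54 mm behind the grasp point. The pads swing forward as they close: fully open they stand 13 mm farther back than shut.
Start: joints at [1.121, 0.477, 0.022, 1.555, -0.011, 1.109, -0.083], TCP at [0.226, -0.636, 0.231] pointing down, gripper open.
Joint ranges: [-2.96, 2.96], [-0.34, 2.1], [-1.41, 1.46], [0.24, 2.44], [-1.37, 4.51], [0.17, 1.92], [-2.96, 2.96]. Speed limits (rad/s): [2.39, 2.39, 3.14, 3.14, 3.14, 3.14, 3.14].

INTERFACE

Orientations are given as a unit quaternion [w, x, y, z].
In Python, from station import bot gives the robot as it stands. The module is installed in compiled form; this text tells all that it offers.
- The arm moves only by the tool step_arm, never from a script. Its argument "increments" is a list that holds one entry, the list of rows, each a list of 7 numbers: the opening, from -1 (shut) to 1 (fully open), then the shift along the tool's x, y, z in mm, then the turn, a rotation vector about the tool's x, y, z in degrees. In form: [[[grip, x, y, z, ax, ay, az], ...]]. A call has 1 to 10 rows; each row is the pose to reach, as a shift and turn from the pose commanded when the call began, along the tool's axes at that moment; what a row does not reach only later rows make up. A row lasts 1/12 s, in which the tool goes at most 41.7 mm and 7.16 degrees, less where a joint would pass 70% of its speed; a pose out of reach is approached as far as the arm can. A call with a gripper value outside its range is refused whole. The fingers move at their own pace and stop on an object; "force" is the grip in N (left out, the last holds). Time passes only in rows, so rows that repeat a pose let the fingers close. It gives the time, the measured TCP pose, the force, the opening and the grip force at its end, in the units of the state.
- bot.get_obs(): the state, without advancing time (a new reading comes with each control period).
- bot.read_camera(name): name is "scene" or "top"; returns a dict with "image" (420x560x3 uint8, red, green, blue), "camera_matrix" (3x3 intrinsics, pixels), "dist" ([k1, k2, p1, p2, k3] as OpenCV has them; the pictures are not rectified), "R" (3x3) and "t" (3): a world point X has camera coordinates R X + t. Camera axes: x right, y down, z forward; pixel columns grow to the right and rows downward; lengths in m; the calibration is good to about 2 mm. A picture is of the moment at which its call begins. There is no depth.
- bot.hand_in(): hands the job in; it is judged then, once.
The state is a dict: "t": time; "q": joint angles; "joint_vel": joint speeds; "joint_torque": joint torques, N m; "eef_pos": TCP position; "tool_rot": TCP orientation; "contact_force": force on the tool from outside, world axes, zero at the start; "torque": the same for the moment, N m; "gripper_width": opening from 0.0 (shut) to 1.0 (fully open); "grasp_force": force on a finger pad.
Only numpy, scipy, OpenCV 4.12 (cv2) and the standard library are available. Lean on these libraries where they do the work, as an engineer would, in place of code of your own. Each camera call takes 0.05 s, during which the arm holds its last target. There are 200 camera calls.

## Working session

There is one attempt and no reset: what is moved stays moved. The work goes in short steps, Python scripts to look and compute and a tool call to move; the robot and the scene stay as the last step left them, time stands still between calls to the robot, and variables do not carry over. Pictures are saved under pics/ and viewed, at most 10 in all, crops included, and the job is handed in when it is done.

Besides the shell and the picture viewer there is one more tool, called after "Emit:" as name([rows], argument=value, ...), one row to a line, values as JSON. step_arm: Moves the arm, as the interface text tells. Its arguments: {"type":"object","properties":{"increments":{"type":"array"},"force":{"type":"number"}},"required":["increments"]}

```bash
mkdir -p pics; python3 - <<'E'
from station import bot
import cv2,json
o=bot.get_obs();print(o['t'],o['eef_pos'],o['tool_rot'],o['gripper_width'],bot.hold_point_z)
for n in("top","scene"):
    c=bot.read_camera(n);cv2.imwrite(f"pics/{n}0.png",cv2.resize(c['image'][:,:,::-1],(800,600),interpolation=cv2.INTER_CUBIC));print(c['camera_matrix'],c['dist'],c['R'],c['t'])
E
```

```text
0.0 [ 0.22603639 -0.63539735  0.23029736] [-8.93950035e-04  9.85429078e-01  1.70084347e-01 -2.19115029e-04] 0.9993201874372176 0.0187
[[519.02061965   0.         269.09698405]
 [  0.         519.02061965 211.79003171]
 [  0.           0.           1.        ]] [-0.16720778  0.          0.          0.          0.        ] [[ 0.01089768 -0.99989483  0.00956872]
 [-0.99515221 -0.01178036 -0.09763858]
 [ 0.09774104 -0.0084583  -0.99517594]] [-0.28594306  0.51924689  1.09593883]
[[538.55960738   0.         288.38581473]
 [  0.         538.55960738 206.114836  ]
 [  0.           0.           1.        ]] [-0.08203537  0.          0.          0.          0.        ] [[ 0.46584745 -0.88472449  0.01577139]
 [-0.58552702 -0.32157181 -0.74414359]
 [ 0.66343369  0.33742282 -0.6678335 ]] [-0.50108365  0.24951526  0.68709277]
```

View pics/top0.png

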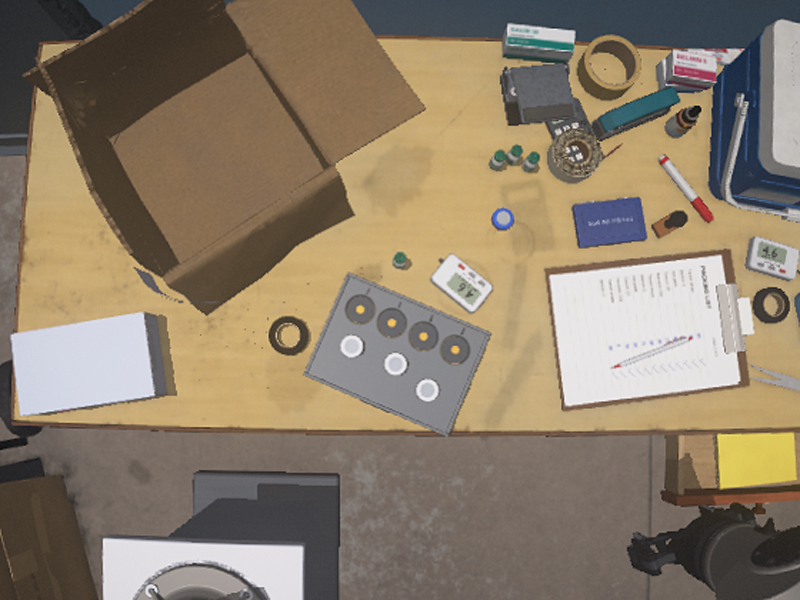

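View pics/scene0.png

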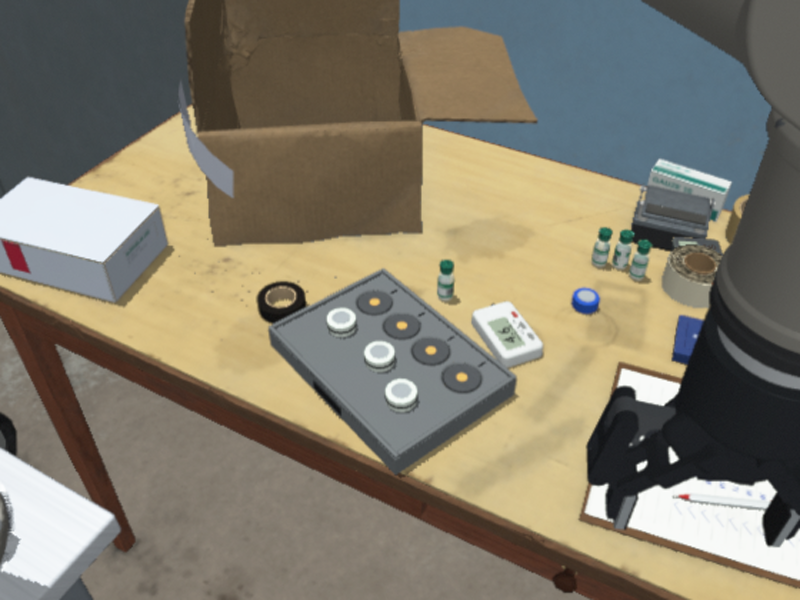

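The top view shows the tray with its wells at about (360,309), (392,322), (423,335) and (455,349). Three white discs lie on its deck at (351,346), (396,364) and (427,390). The blue disc at (503,219) is off the tray and is the look-alike, so I'm leaving it. An enlarged crop will confirm this.

```bash
cat > h.py <<'E'
from station import bot
import cv2,numpy as np
def w(c,px,z):
    px=np.array(px,float).reshape(-1,1,2)
    n=cv2.undistortPoints(px,c['camera_matrix'],c['dist']).reshape(-1,2)
    d=np.c_[n,np.ones(len(n))]@c['R']; C=-c['R'].T@c['t']
    return (C+d*((z-C[2])/d[:,2])[:,None])[:,:2]
def crop(c,x0,y0,x1,y1,k,name):
    cv2.imwrite(name,cv2.resize(c['image'][y0:y1,x0:x1,::-1],None,fx=k,fy=k,interpolation=cv2.INTER_CUBIC))
E
python3 - <<'E'
from h import *
c=bot.read_camera("top"); crop(c,205,185,355,310,5,"pics/c1.png")
im=cv2.cvtColor(c['image'],cv2.COLOR_RGB2HSV)
def blobs(m,z,lo):
    n,l,s,ce=cv2.connectedComponentsWithStats(m.astype(np.uint8))
    for i in range(1,n):
        x,y=ce[i]
        if s[i,4]>=lo and 205<x<355 and 185<y<310: print(s[i],ce[i].round(1),w(c,ce[i],z).round(4))
print("white");blobs((im[...,1]<40)&(im[...,2]>190),.042,40)
print("gold");blobs((im[...,1]>120)&(im[...,2]>150)&(im[...,0]<30),.026,8)
E
```

```text
white
[303 178  41  40 580] [321.9 195.8] [[ 0.5567 -0.3929]]
[238 235  16  15 186] [245.7 241.9] [[ 0.4562 -0.231 ]]
[269 247  16  15 181] [276.4 254.3] [[ 0.4307 -0.2964]]
[291 265  16  16 187] [298.7 272.7] [[ 0.3921 -0.3439]]
gold
[250 214   5   5  23] [251.8 216. ] [[ 0.513  -0.2428]]
[272 223   5   6  24] [273.9 225.5] [[ 0.4929 -0.2908]]
[294 233   5   5  22] [296.1 234.9] [[ 0.4731 -0.3388]]
[316 242   5   5  22] [318.1 244.1] [[ 0.4538 -0.3865]]
```

View pics/c1.png

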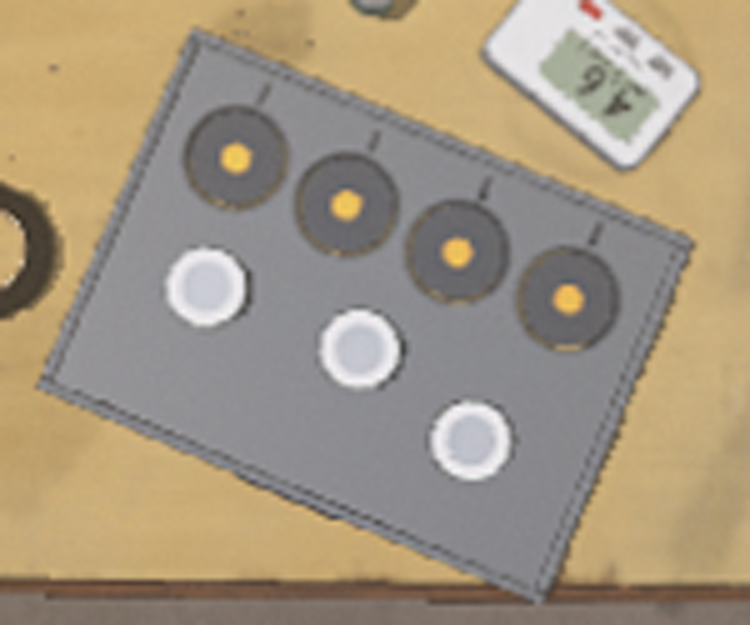

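The crop confirms it: three white discs lie on the deck, clear of the wells, at crop px (207,287), (360,349) and (471,440). The wells measure 52 mm apart, as stated. I'll drag each disc with a light grip along the tray's x, with the fingertips just above the deck.

```bash
cat >> h.py <<'E'
from scipy.spatial.transform import Rotation as Ro
W={4:(.513,-.2428),3:(.4929,-.2908),2:(.4731,-.3388),1:(.4538,-.3865)}
YAW=np.degrees(np.arctan2(-.381,.925))
def plan(*targets):
    o=bot.get_obs();q=o['tool_rot'];R=Ro.from_quat([q[1],q[2],q[3],q[0]])
    a=np.radians(YAW);y=np.array([np.cos(a),np.sin(a),0]);z=np.array([0,0,-1.]);x=np.cross(y,z)
    T=Ro.from_matrix(np.c_[x,y,z])
    T=min([T,T*Ro.from_euler('z',np.pi)],key=lambda t:(R.inv()*t).magnitude())
    print('t',o['t'],'pos',o['eef_pos'].round(4),'F',o['contact_force'].round(1),'q7',o['q'][6].round(2))
    for p in targets:
        print(p,(R.inv().apply(np.array(p)-o['eef_pos'])*1000).round(1),(R.inv()*T).as_rotvec(degrees=True).round(2))
E
python3 - <<'E'
from h import *
plan((.4562,-.231,.12),(.4562,-.231,.03))
c=bot.read_camera("scene")  # cross-check: where top-measured points fall in scene
P=np.array([[.4562,-.231,.042],[.4307,-.2964,.042],[.3921,-.3439,.042]]+[[*W[k],.026] for k in(4,3,2,1)])
p=cv2.projectPoints(P,cv2.Rodrigues(c['R'])[0],c['t'],c['camera_matrix'],c['dist'])[0].reshape(-1,2)
print((p/0.7).round(1).tolist())
E
```

```text
t 0.15 pos [ 0.2261 -0.6356  0.2305] F [-0.2  0.4 -0.9] q7 -0.08
(0.4562, -0.231, 0.12) [ 352.4 -303.9  110.9] [-8.000e-02 -3.000e-02 -4.803e+01]
(0.4562, -0.231, 0.03) [ 352.4 -303.7  200.9] [-8.000e-02 -3.000e-02 -4.803e+01]
[[339.3, 316.6], [377.8, 350.3], [399.1, 389.4], [373.1, 301.0], [400.2, 324.5], [429.2, 349.4], [460.1, 375.6]]
```

Emit:
step_arm([
  [[0.2, 352, -304, 111, 0, 0, -48], [0.2, 352, -304, 111, 0, 0, -48], [0.2, 352, -304, 111, 0, 0, -48], [0.2, 352, -304, 111, 0, 0, -48], [0.2, 352, -304, 111, 0, 0, -48], [0.2, 352, -304, 111, 0, 0, -48], [0.2, 352, -304, 111, 0, 0, -48], [0.2, 352, -304, 111, 0, 0, -48], [0.2, 352, -304, 111, 0, 0, -48], [0.2, 352, -304, 111, 0, 0, -48]],
], force=20)

```text
t: 1.03
eef_pos: [0.4269, -0.282, 0.1343]
tool_rot: [0.0, 0.831, 0.556, 0.0]
contact_force: [0.2, -1.0, 0.3]
gripper_width: 0.604
grasp_force: 0.0
```

```bash
python3 -c "
from h import *
plan((.4562,-.231,.12),(.4562,-.231,.03))"
```

```text
t 1.0333 pos [ 0.4269 -0.282   0.1343] F [ 0.2 -1.   0.3] q7 -0.06
(0.4562, -0.231, 0.12) [58.3  7.6 14.3] [ 0.02  0.01 -0.06]
(0.4562, -0.231, 0.03) [ 58.3   7.5 104.3] [ 0.02  0.01 -0.06]
```

Emit:
step_arm([
  [[0.2, 40, 5, 14, 0, 0, 0], [0.2, 58, 7.6, 14, 0, 0, 0], [0.2, 58, 7.6, 14, 0, 0, 0], [0.2, 58, 7.6, 14, 0, 0, 0]],
])

```text
t: 1.37
eef_pos: [0.4561, -0.2316, 0.1204]
tool_rot: [-0.0, 0.83, 0.557, -0.0]
contact_force: [0.5, -0.1, 0.0]
gripper_width: 0.603
grasp_force: 0.0
```

```bash
python3 -c "
from h import *
plan((.4562,-.231,.12),(.4562,-.231,.03))"
```

```text
t 1.3667 pos [ 0.4561 -0.2316  0.1204] F [ 0.5 -0.1  0. ] q7 -0.19
(0.4562, -0.231, 0.12) [ 0.6 -0.2  0.4] [-0.02 -0.01  0.15]
(0.4562, -0.231, 0.03) [ 0.6 -0.2 90.4] [-0.02 -0.01  0.15]
```

Emit:
step_arm([
  [[0.2, 0.5, 0, 40, 0, 0, 0], [0.2, 0.5, 0, 75, 0, 0, 0], [0.2, 0.5, 0, 90, 0, 0, 0], [0.2, 0.5, 0, 90, 0, 0, 0], [-1, 0.5, 0, 90, 0, 0, 0], [-1, 0.5, 0, 90, 0, 0, 0], [-1, 0.5, 0, 90, 0, 0, 0], [-1, 0.5, 0, 90, 0, 0, 0], [-1, 0.5, 0, 90, 0, 0, 0]],
], force=20)

```text
t: 2.12
eef_pos: [0.4565, -0.2329, 0.0317]
tool_rot: [0.001, 0.831, 0.556, 0.001]
contact_force: [-0.1, 0.2, -0.4]
gripper_width: 0.384
grasp_force: 20.3
```

```bash
python3 -c "
from h import *
plan((*W[4],.03),(*W[3],.03))
c=bot.read_camera('scene');crop(c,170,160,370,310,4,'pics/s1.png')"
```

```text
t 2.1167 pos [ 0.4565 -0.2329  0.0317] F [-0.1  0.2 -0.4] q7 -0.26
(0.513, -0.2428, 0.03) [12.4 56.   1.8] [ 0.12  0.01 -0.05]
(0.4929, -0.2908, 0.03) [-39.6  55.8   1.8] [ 0.12  0.01 -0.05]
```

View pics/s1.png

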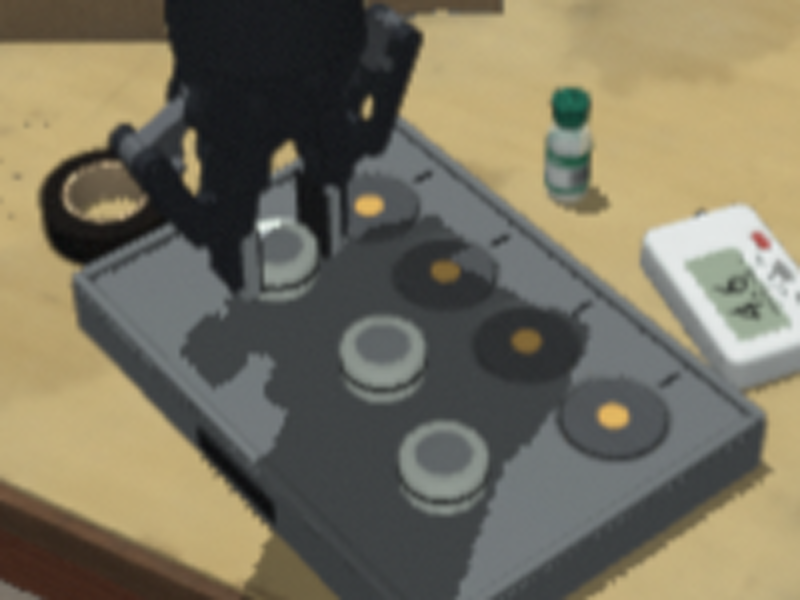

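The logger is gripped at 0.384 × 85 ≈ 33 mm, matching its 34 mm diameter, and it is still on the deck. Sliding it to well 4.

Emit:
step_arm([
  [[-1, 2, 10, 0, 0, 0, 0], [-1, 5, 22, 0, 0, 0, 0], [-1, 7, 34, 0, 0, 0, 0], [-1, 9, 46, 0, 0, 0, 0], [-1, 11, 56, 0, 0, 0, 0], [-1, 11, 56, 0, 0, 0, 0], [-1, 11, 56, 0, 0, 0, 0], [-0.05, 11, 56, 0, 0, 0, 0], [-0.05, 11, 56, 0, 0, 0, 0], [-0.05, 11, 56, 0, 0, 0, 0]],
])

```text
t: 3.0
eef_pos: [0.5107, -0.2435, 0.0303]
tool_rot: [-0.0, 0.831, 0.556, -0.0]
contact_force: [0.4, -0.5, -1.1]
gripper_width: 0.474
grasp_force: 0.0
```

Emit:
step_arm([
  [[-0.05, 0, 0, -35, 0, 0, 0], [-0.05, 0, 0, -70, 0, 0, 0], [-1, -35, -15, -70, 0, 0, 0], [-1, -70, -30, -70, 0, 0, 0], [-1, -100, -30, -70, 0, 0, 0], [-1, -100, -30, -70, 0, 0, 0]],
])

```text
t: 3.5
eef_pos: [0.4406, -0.3313, 0.1005]
tool_rot: [0.001, 0.834, 0.552, -0.002]
contact_force: [0.1, -0.1, -0.4]
gripper_width: 0.001
grasp_force: 0.0
```

```bash
cat >> h.py <<'E'
def look(name=None):
    c=bot.read_camera("top");im=cv2.cvtColor(c['image'],cv2.COLOR_RGB2HSV)
    if name: crop(c,205,185,355,310,5,name)
    m=(im[...,1]<50)&(im[...,2]>125)&~((im[...,1]>0)&(im[...,0]>150))
    n,l,s,ce=cv2.connectedComponentsWithStats(m.astype(np.uint8))
    for i in range(1,n):
        x,y=ce[i]
        if s[i,4]>=40 and 205<x<355 and 200<y<310:
            for z in(.042,.029):
                p=w(c,ce[i],z)[0]; k=min(W,key=lambda k:np.hypot(*(p-W[k])));d=p-W[k]
                print(s[i],'z',z,p.round(4),'well',k,'tray dx,dy mm',np.round(1e3*np.array([d@[.925,-.381],d@[.381,.925]]),1))
E
python3 -c "
from h import *
look('pics/c2.png');plan((*W[4],.06))"
```

```text
[ 213  191   86   91 3728] z 0.042 [ 0.466  -0.2474] well 4 tray dx,dy mm [-41.7 -22.2]
[ 213  191   86   91 3728] z 0.029 [ 0.4666 -0.2472] well 4 tray dx,dy mm [-41.2 -21.7]
[290 214  44  42 809] z 0.042 [ 0.4818 -0.374 ] well 1 tray dx,dy mm [21.1 22.2]
[290 214  44  42 809] z 0.029 [ 0.4826 -0.3752] well 1 tray dx,dy mm [22.3 21.4]
[326 226  22  64 603] z 0.042 [ 0.4327 -0.4233] well 1 tray dx,dy mm [ -5.5 -42.1]
[326 226  22  64 603] z 0.029 [ 0.4329 -0.4251] well 1 tray dx,dy mm [ -4.6 -43.7]
t 3.55 pos [ 0.4428 -0.3282  0.1004] F [-0.2 -0.2  0.3] q7 -0.03
(0.513, -0.2428, 0.06) [106.   31.7  40.1] [-0.06  0.11 -0.43]
```

View pics/c2.png

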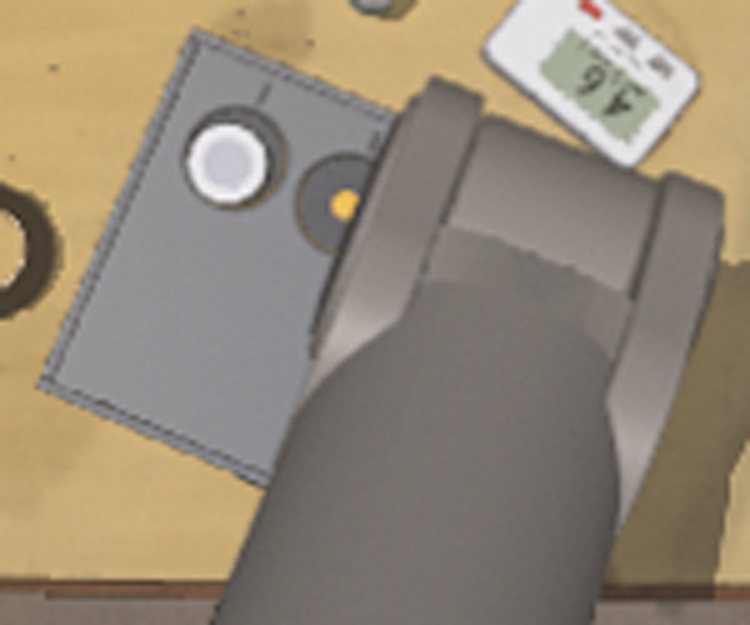

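Logger A now sits over well 4 at crop px (227,164). I'll tighten the threshold and correct for parallax.

```bash
sed -i 's/>125/>175/' h.py; python3 -c "
from h import *
look();plan((*W[4],.06))"
```

```text
[243 210  15  15 174] z 0.042 [ 0.5086 -0.2393] well 4 tray dx,dy mm [-5.4  1.5]
[243 210  15  15 174] z 0.029 [ 0.5097 -0.239 ] well 4 tray dx,dy mm [-4.5  2.3]
[269 247  10   7  40] z 0.042 [ 0.4391 -0.2883] well 3 tray dx,dy mm [-50.7 -18.2]
[269 247  10   7  40] z 0.029 [ 0.4394 -0.2885] well 3 tray dx,dy mm [-50.3 -18.3]
t 3.6 pos [ 0.4445 -0.3258  0.1004] F [1.  1.2 0.5] q7 -0.03
(0.513, -0.2428, 0.06) [103.   31.3  40.4] [-0.03  0.02 -0.23]
```

```bash
python3 -c "
from h import *
plan((.5086,-.2393,.075))"
```

```text
t 3.6 pos [ 0.4445 -0.3258  0.1004] F [1.  1.2 0.5] q7 -0.03
(0.5086, -0.2393, 0.075) [104.5  25.9  25.4] [-0.03  0.02 -0.23]
```

Emit:
step_arm([
  [[0.15, 35, 9, 0, 0, 0, 0], [0.15, 70, 18, 0, 0, 0, 0], [0.15, 104, 26, 15, 0, 0, 0], [0.15, 104, 26, 25, 0, 0, 0], [0.15, 104, 26, 25, 0, 0, 0], [0.15, 104, 26, 50, 0, 0, 0], [0.15, 104, 26, 70, 0, 0, 0], [0.15, 104, 26, 70, 0, 0, 0], [-1, 104, 26, 70, 0, 0, 0], [-1, 104, 26, 70, 0, 0, 0]],
])

```text
t: 4.43
eef_pos: [0.5098, -0.2388, 0.0315]
tool_rot: [0.0, 0.831, 0.556, 0.0]
contact_force: [-0.3, 0.2, -0.1]
gripper_width: 0.379
grasp_force: 20.6
```

Emit:
step_arm([
  [[-1, 0, 0, 0, 0, 0, 0], [-1, 0, 0, 0, 0, 0, 0], [-1, 0, 0, 0, 0, 0, 0], [-1, 0, 0, 0, 0, 0, 0]],
])

```text
t: 4.77
eef_pos: [0.5099, -0.2386, 0.0312]
tool_rot: [0.0, 0.831, 0.556, 0.0]
contact_force: [-0.4, 0.2, 0.5]
gripper_width: 0.38
grasp_force: 20.6
```

```bash
python3 -c "
from h import *
plan((*W[4],.03));look()"
```

```text
t 4.7667 pos [ 0.5099 -0.2386  0.0312] F [-0.4  0.2  0.5] q7 -0.27
(0.513, -0.2428, 0.03) [-2.7  4.5  1.2] [ 0.06  0.   -0.04]
```

Emit:
step_arm([
  [[-1, -0.5, 2, 0, 0, 0, 0], [-1, -1.5, 5, 0, 0, 0, 0], [-1, -1.5, 5, 0, 0, 0, 0], [-1, -1.5, 5, 0, 0, 0, 0], [-1, -1.5, 5, 0, 0, 0, 0], [0.1, -1.5, 5, 0, 0, 0, 0], [0.1, -1.5, 5, 0, 0, 0, 0], [0.1, -1.5, 5, 0, 0, 0, 0], [0.1, -1.5, 5, 0, 0, 0, 0], [0.1, -1.5, 5, -15, 0, 0, 0]],
])

```text
t: 5.65
eef_pos: [0.5117, -0.241, 0.0434]
tool_rot: [-0.002, 0.831, 0.556, -0.001]
contact_force: [-0.2, -0.9, 1.6]
gripper_width: 0.546
grasp_force: 0.0
```

Emit:
step_arm([
  [[0.1, 0, 0, -25, 0, 0, 0], [-1, 0, 0, -50, 0, 0, 0], [-1, -50, -30, -50, 0, 0, 0], [-1, -100, -30, -50, 0, 0, 0], [-1, -100, -30, -50, 0, 0, 0], [-1, -100, -30, -50, 0, 0, 0]],
])

```text
t: 6.15
eef_pos: [0.4434, -0.3288, 0.0955]
tool_rot: [0.001, 0.834, 0.552, -0.002]
contact_force: [0.2, -0.6, -1.1]
gripper_width: -0.004
grasp_force: 0.0
```

```bash
python3 -c "
from h import *
look();plan((*W[4],.06))"
```

```text
[244 208  16  15 179] z 0.042 [ 0.5141 -0.2427] well 4 tray dx,dy mm [1.  0.5]
[244 208  16  15 179] z 0.029 [ 0.5153 -0.2424] well 4 tray dx,dy mm [2.  1.2]
[269 246  10   7  40] z 0.042 [ 0.441  -0.2885] well 3 tray dx,dy mm [-48.9 -17.6]
[269 246  10   7  40] z 0.029 [ 0.4414 -0.2887] well 3 tray dx,dy mm [-48.5 -17.7]
t 6.2 pos [ 0.4455 -0.3258  0.0955] F [ 0.8  1.3 -0. ] q7 -0.04
(0.513, -0.2428, 0.06) [102.7  30.2  35.3] [-0.02  0.09 -0.38]
```

Centred to within 1 mm. Pressing with the fingers shut.

Emit:
step_arm([
  [[-1, 40, 15, 0, 0, 0, 0], [-1, 80, 25, 10, 0, 0, 0], [-1, 102, 30.5, 30, 0, 0, 0], [-1, 102, 30.5, 44, 0, 0, 0], [-1, 102, 30.5, 48, 0, 0, 0], [-1, 102, 30.5, 50, 0, 0, 0], [-1, 102, 30.5, 52, 0, 0, 0], [-1, 102, 30.5, 54, 0, 0, 0], [-1, 102, 30.5, 55, 0, 0, 0], [-1, 102, 30.5, 55, 0, 0, 0]],
])

```text
t: 7.03
eef_pos: [0.5149, -0.2411, 0.0414]
tool_rot: [0.001, 0.831, 0.556, 0.0]
contact_force: [-0.9, 0.5, 2.2]
gripper_width: -0.001
grasp_force: 1.2
```

Emit:
step_arm([
  [[-1, 0, 0, 1, 0, 0, 0], [-1, 0, 0, 1.5, 0, 0, 0], [-1, 0, 0, 1.5, 0, 0, 0]],
])

```text
t: 7.28
eef_pos: [0.5149, -0.2411, 0.04]
tool_rot: [0.001, 0.831, 0.556, 0.0]
contact_force: [-1.3, 0.5, 6.2]
gripper_width: -0.0
grasp_force: 2.5
```

Emit:
step_arm([
  [[-1, 0, 0, 1, 0, 0, 0], [-1, 0, 0, 2, 0, 0, 0], [-1, 0, 0, 2, 0, 0, 0], [-1, 0, 0, 2, 0, 0, 0]],
])

```text
t: 7.62
eef_pos: [0.5149, -0.241, 0.0379]
tool_rot: [0.001, 0.831, 0.556, 0.0]
contact_force: [-0.7, -0.7, 6.4]
gripper_width: 0.001
grasp_force: 3.0
```

Emit:
step_arm([
  [[-1, 0, 0, 1, 0, 0, 0], [-1, 0, 0, 2, 0, 0, 0], [-1, 0, 0, 2, 0, 0, 0], [-1, 0, 0, 2, 0, 0, 0]],
])

```text
t: 7.95
eef_pos: [0.5149, -0.241, 0.0358]
tool_rot: [0.001, 0.831, 0.556, 0.0]
contact_force: [-1.2, -0.8, 5.4]
gripper_width: 0.0
grasp_force: 2.8
```

Well 4 is a working pad: it sinks under about 6 N. I'll continue to its stop, with the top at about 0.029.

Emit:
step_arm([
  [[-1, 0, 0, 2, 0, 0, 0], [-1, 0, 0, 4, 0, 0, 0], [-1, 0, 0, 6, 0, 0, 0], [-1, 0, 0, 6.5, 0, 0, 0], [-1, 0, 0, 6.5, 0, 0, 0]],
])

```text
t: 8.37
eef_pos: [0.5149, -0.241, 0.0291]
tool_rot: [0.001, 0.831, 0.556, -0.0]
contact_force: [-1.0, -1.1, 4.0]
gripper_width: -0.001
grasp_force: 2.1
```

Emit:
step_arm([
  [[-1, 0, 0, 0.5, 0, 0, 0], [-1, 0, 0, 0.5, 0, 0, 0], [-1, 0, 0, 0.5, 0, 0, 0]],
])

```text
t: 8.62
eef_pos: [0.515, -0.241, 0.0291]
tool_rot: [0.001, 0.831, 0.556, -0.0]
contact_force: [-2.3, -0.2, 8.7]
gripper_width: -0.002
grasp_force: 4.5
```

Emit:
step_arm([
  [[-1, 0, 0, 0.7, 0, 0, 0], [-1, 0, 0, 0.7, 0, 0, 0], [-1, 0, 0, -20, 0, 0, 0], [-1, 0, 0, -55, 0, 0, 0], [0.2, 0, 0, -70, 0, 0, 0], [0.2, 0, 0, -70, 0, 0, 0]],
])

```text
t: 9.12
eef_pos: [0.5174, -0.2409, 0.1019]
tool_rot: [0.003, 0.831, 0.556, 0.002]
contact_force: [0.1, -0.9, 0.1]
gripper_width: 0.272
grasp_force: 0.0
```

```bash
python3 -c "
from h import *
plan((.4307,-.2964,.08),(.4307,-.2964,.03))"
```

```text
t 9.1167 pos [ 0.5174 -0.2409  0.1019] F [ 0.1 -0.9  0.1] q7 -0.23
(0.4307, -0.2964, 0.08) [-84.4 -59.1  21.5] [ 0.4  -0.02 -0.05]
(0.4307, -0.2964, 0.03) [-84.5 -59.5  71.5] [ 0.4  -0.02 -0.05]
```

Emit:
step_arm([
  [[0.2, -35, -24, 0, 0, 0, 0], [0.2, -70, -48, 5, 0, 0, 0], [0.2, -83.5, -57, 15, 0, 0, 0], [0.2, -83.5, -57, 20, 0, 0, 0], [0.2, -83.5, -57, 20, 0, 0, 0], [0.2, -83.5, -57, 45, 0, 0, 0], [0.2, -83.5, -57, 67, 0, 0, 0], [0.2, -83.5, -57, 67, 0, 0, 0], [-1, -83.5, -57, 67, 0, 0, 0], [-1, -83.5, -57, 67, 0, 0, 0]],
])

```text
t: 9.95
eef_pos: [0.4316, -0.2949, 0.0318]
tool_rot: [0.0, 0.831, 0.557, 0.0]
contact_force: [-0.5, 0.0, -0.2]
gripper_width: 0.383
grasp_force: 20.7
```

Emit:
step_arm([
  [[-1, 0, 0, 0, 0, 0, 0], [-1, 0, 0, 0, 0, 0, 0], [-1, 0, 0, 0, 0, 0, 0]],
])

```text
t: 10.2
eef_pos: [0.4309, -0.2957, 0.032]
tool_rot: [0.001, 0.831, 0.556, 0.0]
contact_force: [-0.7, -0.3, -0.7]
gripper_width: 0.382
grasp_force: 20.7
```

```bash
python3 -c "
from h import *
plan((.4307,-.2964,.03),(*W[3],.03))"
```

```text
t 10.2 pos [ 0.4309 -0.2957  0.032 ] F [-0.7 -0.3 -0.7] q7 -0.12
(0.4307, -0.2964, 0.03) [-0.7  0.   2. ] [ 0.09  0.01 -0.03]
(0.4929, -0.2908, 0.03) [28.2 55.4  2.1] [ 0.09  0.01 -0.03]
```

Emit:
step_arm([
  [[-1, 6, 12, 0, 0, 0, 0], [-1, 12, 24, 0, 0, 0, 0], [-1, 18, 36, 0, 0, 0, 0], [-1, 24, 48, 0, 0, 0, 0], [-1, 29, 56.5, 0, 0, 0, 0], [-1, 29, 56.5, 0, 0, 0, 0], [-1, 29, 56.5, 0, 0, 0, 0], [-1, 29, 56.5, 0, 0, 0, 0], [-1, 29, 56.5, 0, 0, 0, 0]],
])

```text
t: 10.95
eef_pos: [0.4937, -0.2904, 0.0315]
tool_rot: [0.0, 0.831, 0.556, 0.0]
contact_force: [2.2, 1.1, 2.5]
gripper_width: 0.38
grasp_force: 21.0
```

Emit:
step_arm([
  [[0.1, 0, 0, 0, 0, 0, 0], [0.1, 0, 0, 0, 0, 0, 0], [0.1, 0, 0, 0, 0, 0, 0], [0.1, 0, 0, 0, 0, 0, 0], [0.1, 0, 0, -20, 0, 0, 0], [0.1, 0, 0, -50, 0, 0, 0], [-1, 0, 0, -70, 0, 0, 0], [-1, -50, -30, -70, 0, 0, 0], [-1, -100, -30, -70, 0, 0, 0], [-1, -100, -30, -70, 0, 0, 0]],
])

```text
t: 11.78
eef_pos: [0.4242, -0.3748, 0.1015]
tool_rot: [0.0, 0.832, 0.555, -0.001]
contact_force: [-0.4, -0.7, -0.5]
gripper_width: 0.008
grasp_force: 0.0
```

```bash
python3 -c "
from h import *
look();plan((*W[3],.05))"
```

```text
[244 208  16  15 176] z 0.042 [ 0.5131 -0.243 ] well 4 tray dx,dy mm [ 0.2 -0.1]
[244 208  16  15 176] z 0.029 [ 0.5143 -0.2426] well 4 tray dx,dy mm [1.1 0.6]
[267 218  16  15 182] z 0.042 [ 0.4932 -0.2924] well 3 tray dx,dy mm [ 0.8 -1.4]
[267 218  16  15 182] z 0.029 [ 0.4941 -0.2926] well 3 tray dx,dy mm [ 1.8 -1.2]
t 11.8333 pos [ 0.4216 -0.379   0.1011] F [-1.7 -4.1 -0.2] q7 0.07
(0.4929, -0.2908, 0.05) [109.3  31.4  50.6] [-0.08  0.28 -0.55]
```

Emit:
step_arm([
  [[-1, 40, 15, 10, 0, 0, 0], [-1, 80, 25, 20, 0, 0, 0], [-1, 98.5, 30, 40, 0, 0, 0], [-1, 98.5, 30, 52, 0, 0, 0], [-1, 98.5, 30, 56, 0, 0, 0], [-1, 98.5, 30, 58, 0, 0, 0], [-1, 98.5, 30, 60, 0, 0, 0], [-1, 98.5, 30, 61, 0, 0, 0], [-1, 98.5, 30, 61, 0, 0, 0]],
])

```text
t: 12.58
eef_pos: [0.4926, -0.2927, 0.0406]
tool_rot: [0.0, 0.832, 0.556, -0.0]
contact_force: [0.7, 0.3, -0.3]
gripper_width: 0.0
grasp_force: 0.0
```

Emit:
step_arm([
  [[-1, 0, 0, 1, 0, 0, 0], [-1, 0, 0, 2, 0, 0, 0], [-1, 0, 0, 2, 0, 0, 0], [-1, 0, 0, 2, 0, 0, 0]],
])

```text
t: 12.92
eef_pos: [0.4929, -0.2927, 0.0384]
tool_rot: [0.001, 0.831, 0.556, -0.0]
contact_force: [-2.0, -1.7, 4.3]
gripper_width: -0.003
grasp_force: 2.3
```

Emit:
step_arm([
  [[-1, 0, 0, 1, 0, 0, 0], [-1, 0, 0, 2, 0, 0, 0], [-1, 0, 0, 2, 0, 0, 0], [-1, 0, 0, 2, 0, 0, 0]],
])

```text
t: 13.25
eef_pos: [0.4933, -0.2919, 0.0361]
tool_rot: [0.0, 0.831, 0.556, 0.0]
contact_force: [-0.8, -2.4, 3.3]
gripper_width: -0.001
grasp_force: 1.6
```

Emit:
step_arm([
  [[-1, 0, 0, 1, 0, 0, 0], [-1, 0, 0, 1.5, 0, 0, 0], [-1, 0, 0, 1.5, 0, 0, 0], [-1, 0, 0, 1.5, 0, 0, 0]],
])

```text
t: 13.58
eef_pos: [0.4934, -0.2915, 0.0346]
tool_rot: [0.0, 0.831, 0.556, 0.0]
contact_force: [-0.1, -2.1, 2.9]
gripper_width: -0.001
grasp_force: 1.6
```

Well 3 works too; pressing it to the stop.

Emit:
step_arm([
  [[-1, 0, 0, 2, 0, 0, 0], [-1, 0, 0, 4, 0, 0, 0], [-1, 0, 0, 5.5, 0, 0, 0], [-1, 0, 0, 6, 0, 0, 0], [-1, 0, 0, 6, 0, 0, 0]],
])

```text
t: 14.0
eef_pos: [0.4934, -0.2915, 0.029]
tool_rot: [0.0, 0.831, 0.556, 0.0]
contact_force: [-1.0, -1.1, 9.3]
gripper_width: 0.003
grasp_force: 4.4
```

Emit:
step_arm([
  [[-1, 0, 0, 0.5, 0, 0, 0], [-1, 0, 0, 0.5, 0, 0, 0], [-1, 0, 0, 0.5, 0, 0, 0]],
])

```text
t: 14.25
eef_pos: [0.4935, -0.2916, 0.029]
tool_rot: [0.0, 0.831, 0.556, 0.0]
contact_force: [-3.1, -1.0, 13.7]
gripper_width: -0.001
grasp_force: 6.7
```

Emit:
step_arm([
  [[-1, 0, 0, -30, 0, 0, 0], [-1, 0, 0, -55, 0, 0, 0], [0.2, -30, -25, -55, 0, 0, 0], [0.2, -60, -50, -55, 0, 0, 0], [0.2, -87, -74, -55, 0, 0, 0], [0.2, -87, -74, -55, 0, 0, 0], [0.2, -87, -74, -55, 0, 0, 0]],
])

```text
t: 14.83
eef_pos: [0.3889, -0.3441, 0.0824]
tool_rot: [-0.001, 0.832, 0.555, -0.001]
contact_force: [0.6, 0.9, 0.6]
gripper_width: 0.6
grasp_force: 0.0
```

```bash
python3 -c "
from h import *
plan((.3921,-.3439,.031))"
```

```text
t 14.8333 pos [ 0.3889 -0.3441  0.0824] F [0.6 0.9 0.6] q7 0.04
(0.3921, -0.3439, 0.031) [ 1.4  3.  51.4] [-0.14 -0.02 -0.25]
```

Emit:
step_arm([
  [[0.2, 0, 0.5, 25, 0, 0, 0], [0.2, 0, 0.5, 52, 0, 0, 0], [0.2, 0, 0.5, 52, 0, 0, 0], [-1, 0, 0.5, 52, 0, 0, 0], [-1, 0, 0.5, 52, 0, 0, 0], [-1, 0, 0.5, 52, 0, 0, 0], [-1, 0, 0.5, 52, 0, 0, 0], [-1, 0, 0.5, 52, 0, 0, 0]],
])

```text
t: 15.5
eef_pos: [0.3926, -0.3443, 0.0321]
tool_rot: [0.001, 0.831, 0.556, 0.0]
contact_force: [-0.5, -0.8, -1.0]
gripper_width: 0.375
grasp_force: 21.4
```

```bash
python3 -c "
from h import *
plan((.3921,-.3439,.031),(*W[1],.031))"
```

```text
t 15.5 pos [ 0.3926 -0.3443  0.0321] F [-0.5 -0.8 -1. ] q7 0.01
(0.3921, -0.3439, 0.031) [ 0.2 -0.6  1.1] [ 0.1   0.03 -0.03]
(0.4538, -0.3865, 0.031) [-15.6  72.7   1.2] [ 0.1   0.03 -0.03]
```

Emit:
step_arm([
  [[-1, -3, 13, 0, 0, 0, 0], [-1, -6, 27, 0, 0, 0, 0], [-1, -9, 41, 0, 0, 0, 0], [-1, -12, 55, 0, 0, 0, 0], [-1, -14, 67, 0, 0, 0, 0], [-1, -15.5, 73, 0, 0, 0, 0], [-1, -15.5, 73, 0, 0, 0, 0], [-1, -15.5, 73, 0, 0, 0, 0], [-1, -15.5, 73, 0, 0, 0, 0]],
])

```text
t: 16.25
eef_pos: [0.4529, -0.3858, 0.0312]
tool_rot: [-0.0, 0.831, 0.556, -0.0]
contact_force: [0.0, -0.4, 0.9]
gripper_width: 0.381
grasp_force: 21.5
```

Emit:
step_arm([
  [[0.1, 0, 0, 0, 0, 0, 0], [0.1, 0, 0, 0, 0, 0, 0], [0.1, 0, 0, 0, 0, 0, 0], [0.1, 0, 0, 0, 0, 0, 0], [0.1, 0, 0, -20, 0, 0, 0], [0.1, 0, 0, -50, 0, 0, 0], [-1, 0, 0, -70, 0, 0, 0], [-1, -50, -30, -70, 0, 0, 0], [-1, -100, -30, -70, 0, 0, 0], [-1, -100, -30, -70, 0, 0, 0]],
])

```text
t: 17.08
eef_pos: [0.384, -0.4709, 0.1018]
tool_rot: [0.001, 0.832, 0.555, -0.001]
contact_force: [-0.1, -0.6, -0.2]
gripper_width: 0.003
grasp_force: 0.0
```

```bash
python3 -c "
from h import *
look();plan((*W[1],.05))"
```

```text
[244 208  16  15 173] z 0.042 [ 0.5131 -0.2428] well 4 tray dx,dy mm [0.1 0.1]
[244 208  16  15 173] z 0.029 [ 0.5143 -0.2425] well 4 tray dx,dy mm [1.1 0.8]
[267 218  16  15 180] z 0.042 [ 0.493  -0.2923] well 3 tray dx,dy mm [ 0.7 -1.4]
[267 218  16  15 180] z 0.029 [ 0.494  -0.2926] well 3 tray dx,dy mm [ 1.7 -1.3]
[312 237  16  15 179] z 0.042 [ 0.4528 -0.3869] well 1 tray dx,dy mm [-0.8 -0.7]
[312 237  16  15 179] z 0.029 [ 0.4533 -0.3883] well 1 tray dx,dy mm [ 0.2 -1.8]
t 17.1333 pos [ 0.381  -0.4751  0.1015] F [-1.3 -4.2  0.1] q7 0.24
(0.4538, -0.3865, 0.05) [110.3  32.5  50.8] [-0.05  0.32 -0.55]
```

Emit:
step_arm([
  [[-1, 40, 15, 10, 0, 0, 0], [-1, 80, 25, 20, 0, 0, 0], [-1, 99.5, 29.5, 40, 0, 0, 0], [-1, 99.5, 29.5, 52, 0, 0, 0], [-1, 99.5, 29.5, 56, 0, 0, 0], [-1, 99.5, 29.5, 58, 0, 0, 0], [-1, 99.5, 29.5, 60, 0, 0, 0], [-1, 99.5, 29.5, 61, 0, 0, 0], [-1, 99.5, 29.5, 61, 0, 0, 0]],
])

```text
t: 17.88
eef_pos: [0.4523, -0.3877, 0.0406]
tool_rot: [0.001, 0.832, 0.555, -0.0]
contact_force: [-0.8, -0.8, -0.1]
gripper_width: -0.0
grasp_force: 0.0
```

Emit:
step_arm([
  [[-1, 0, 0, 1, 0, 0, 0], [-1, 0, 0, 1.5, 0, 0, 0], [-1, 0, 0, 1.5, 0, 0, 0], [-1, 0, 0, 1.5, 0, 0, 0]],
])

```text
t: 18.22
eef_pos: [0.4527, -0.3875, 0.039]
tool_rot: [0.001, 0.831, 0.556, -0.0]
contact_force: [-1.4, -1.4, 4.1]
gripper_width: 0.002
grasp_force: 1.5
```

Emit:
step_arm([
  [[-1, 0, 0, 0.7, 0, 0, 0], [-1, 0, 0, 1.2, 0, 0, 0], [-1, 0, 0, 1.2, 0, 0, 0], [-1, 0, 0, 1.2, 0, 0, 0]],
])

```text
t: 18.55
eef_pos: [0.4531, -0.3866, 0.0375]
tool_rot: [0.0, 0.831, 0.556, 0.0]
contact_force: [0.3, -2.2, 3.4]
gripper_width: 0.004
grasp_force: 1.5
```

Emit:
step_arm([
  [[-1, 0, 0, 0.5, 0, 0, 0], [-1, 0, 0, 0.8, 0, 0, 0], [-1, 0, 0, 0.8, 0, 0, 0], [-1, 0, 0, 0.8, 0, 0, 0]],
])

```text
t: 18.88
eef_pos: [0.4531, -0.3864, 0.0366]
tool_rot: [0.0, 0.831, 0.556, 0.0]
contact_force: [0.3, -1.4, 2.6]
gripper_width: -0.0
grasp_force: 1.4
```

Well 1 works as well, so well 2 stays empty. Pressing to the stop.

Emit:
step_arm([
  [[-1, 0, 0, 2, 0, 0, 0], [-1, 0, 0, 4, 0, 0, 0], [-1, 0, 0, 6, 0, 0, 0], [-1, 0, 0, 8, 0, 0, 0], [-1, 0, 0, 8, 0, 0, 0]],
])

```text
t: 19.3
eef_pos: [0.4532, -0.3864, 0.029]
tool_rot: [0.0, 0.831, 0.556, 0.0]
contact_force: [-1.0, -1.0, 8.3]
gripper_width: -0.001
grasp_force: 4.3
```

Emit:
step_arm([
  [[-1, 0, 0, 0.5, 0, 0, 0], [-1, 0, 0, 0.5, 0, 0, 0], [-1, 0, 0, 0.5, 0, 0, 0]],
])

```text
t: 19.55
eef_pos: [0.4532, -0.3865, 0.029]
tool_rot: [0.0, 0.831, 0.556, 0.0]
contact_force: [-2.3, 0.8, 12.5]
gripper_width: 0.002
grasp_force: 6.5
```

All three stopped at z = 0.029. Retreating to check.

Emit:
step_arm([
  [[-1, 0, 0, -25, 0, 0, 0], [-1, 0, 0, -60, 0, 0, 0], [-1, 0, 0, -100, 0, 0, 0], [-1, -40, 0, -140, 0, 0, 0], [-1, -80, 0, -160, 0, 0, 0], [-1, -120, 0, -160, 0, 0, 0], [-1, -160, 0, -160, 0, 0, 0], [-1, -160, 0, -160, 0, 0, 0], [-1, -160, 0, -160, 0, 0, 0]],
])

```text
t: 20.3
eef_pos: [0.3877, -0.5382, 0.1869]
tool_rot: [-0.001, 0.833, 0.553, -0.001]
contact_force: [-0.3, -0.3, -0.3]
gripper_width: -0.002
grasp_force: 0.0
```

```bash
python3 -c "
from h import *
look()
c=bot.read_camera('scene');crop(c,170,160,370,310,4,'pics/s2.png');print(bot.get_obs()['t'])"
```

```text
[244 208  16  15 177] z 0.042 [ 0.5132 -0.2428] well 4 tray dx,dy mm [0.2 0.1]
[244 208  16  15 177] z 0.029 [ 0.5144 -0.2424] well 4 tray dx,dy mm [1.1 0.8]
[267 218  16  15 180] z 0.042 [ 0.4932 -0.2924] well 3 tray dx,dy mm [ 0.9 -1.4]
[267 218  16  15 180] z 0.029 [ 0.4942 -0.2927] well 3 tray dx,dy mm [ 1.9 -1.3]
[311 237  16  15 173] z 0.042 [ 0.453  -0.3852] well 1 tray dx,dy mm [-1.3  0.9]
[311 237  16  15 173] z 0.029 [ 0.4534 -0.3866] well 1 tray dx,dy mm [-0.3 -0.2]
20.4
```

View pics/s2.png

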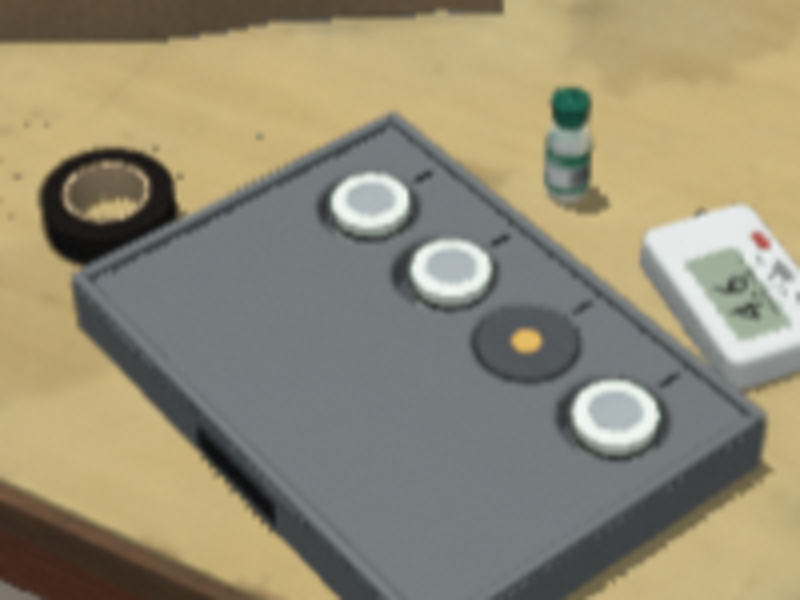

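The loggers are sunk flat in their wells at (371,203), (451,271) and (615,416). Well 2 is empty at (526,343) and the bystanders haven't moved.

```bash
python3 -c "
from station import bot
print(bot.hand_in())"
```

```text
the job is handed in; nothing more can be done
None
```

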